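# Test the sander's stop button

### The job

Before work, test the stop button on the sander's control station with your fingertips only: press the red mushroom head in until it latches, and take the fingers off to see that it stays in by itself. Then push one of its lobes sideways to twist the head clockwise, as its arrows show, until the latch lets go and it pops out again, and leave it out and turned back to rest, so that the sander is ready. Do not grip the head or hit it hard, do not press the green start button, and leave the glue bottle, the sanding block and the spool clamp where they stand.

Things in the scene. Friction and masses are not known exactly. Their poses are not given: they have to be found in the camera images.
- station: Grey cast control box, 100 x 200 x 65 mm (x, y, height), screwed to the bench, so it cannot move. Origin: centre of its underside, on the bench; z up. The stop button's vertical axis is at x = 0, y = +45 mm. At the other end are the green start button and, at x = +22, y = -62 mm, a white lamp (top z = 79 mm). A bent conduit, up to z = 42 mm, leaves the +x side at y = -50 mm.
- stop_seat (a point): Fixed point of the station on the stop button's axis, on top of the yellow disc (92 mm diameter) under the red head, 68 mm above the bench; axes as the station's. A black nut of 40 mm diameter stands 6 mm up from the disc round the stem.
- stop_top (a point): Centre of the top of the red mushroom head, sinking and turning with it: 100 mm above the bench when out, 94 latched, 91 fully down. The flat-topped dome is 18 mm thick: core 46 mm across and three round lobes 26 mm wide, 120 degrees apart, tips 33 mm from the axis, their sides 2 to 8 mm above the head's underside. Its x axis points along one lobe (the station's +x at twist 0). White arrows on top.
- stop_push (a joint): How far the stop button is pressed in, m: 0 out, about 0.006 latched, 0.009 fully down. It takes 4 N to start and about 9 N to bottom; it latches only when pressed fully down, and springs back to about 0.006 and stays there when let go. A spring pushes it out by itself once the twist frees the latch.
- stop_twist (a joint): Turn of the head, rad: 0 at rest, growing clockwise seen from above, stop at 0.9. A spring (0.06 N m at 0, 0.13 N m at 0.9; a little more while latched) turns it back to 0 when let go. The latch lets go between 0.5 and 0.65 rad.
- start_button (a joint): How far the green start button is pressed, m: 0 out, 0.005 fully in (2.5 N to start). Leave it alone.
- start_top (a point): Centre of the top of the green start button, 27 mm diameter, 73 mm above the bench, sunk 3 mm in a black guard ring of 35 mm diameter; at x = -22, y = -62 mm of the station. Leave it alone.
- glue_center (a point): Centre (75 mm up) of a loose standing glue bottle, 60 mm diameter, 150 mm tall, white with an orange cap. Leave it.
- block_center (a point): Centre (18 mm up) of a loose sanding block lying on its cork face, wood, 115 x 65 x 36 mm. Leave it.
- clamp_center (a point): Centre (65 mm up) of a loose spool clamp standing upright: two dark wooden discs of 44 mm diameter on a steel rod with a brass wing nut 36 mm wide, 130 mm tall. Leave it.

How it is judged:
On the way, in this order (a step that is already met when the one before it is completed fails the run):
1. the stop button is pressed in and stays latched with the fingers off it (value of joint stop_push above 0.0045 m and value of joint stop_twist below 0.15 rad and contact force between each of the fingers, the arm and station below 0.2 N), for 0.2 s.
2. the latched head is twisted clockwise (value of joint stop_twist above 0.35 rad and value of joint stop_push above 0.004 m).
3. the latch lets go and the button pops out (value of joint stop_push below 0.0015 m), for 0.1 s.
At the end, for the whole second after the job is handed in: The stop button is out (within 1.5 mm), its head is turned back to rest (within 0.12 rad), the start button is out, and bottle, block and clamp stand within 15 mm of where they were (value of joint stop_push below 0.0015 m and value of joint stop_twist below 0.12 rad and value of joint start_button below 0.001 m and distance of each of glue_center, block_center, clamp_center from where it was at the start of the episode below 0.015 m); the robot touches nothing.
It fails at once if the head or station is gripped, or pressed or struck with more than 36 N (contact force between any of the fingers, the arm and station above 36 N).
It fails at once if the green start button is pressed (value of joint start_button above 0.0025 m).
It fails at once if a bystander is pushed, lifted or carried (distance of any of glue_center, block_center, clamp_center from where it was at the start of the episode above 0.015 m).
It also fails if it takes over 48 s, if anything falls off the work surface, if the arm or the gripper's body presses on something with over 40 N, if the wrist force passes 120 N, or if a joint passes its speed limit or range.

### The arm

A 6-joint arm with a two-finger parallel gripper is mounted at the origin on the work surface. World frame = base frame: x ahead of the robot, y to its left, z up, the work surface at z = 0. Lengths are in m, angles in rad, forces in N, time in s.
With the tool pointing down it reaches from about 0.3 to 0.775 m from the base axis. Payload 14.6 kg.
Tool frame: the origin (TCP) lies between the finger pads; the fingertips stand 8 mm ahead of it and the grasp point (between the pads) lies 11 mm behind it; x points along the fingers, y is the direction in which the jaws open and shut, and the axes are right-handed (so a half turn about x gives the same grasp; the last joint's range is limited). The gripper opens to 94 mm and grips with 3 to 60 N. Pads are 16 mm wide; open, the fingers measure 119 mm over their backs; the gripper's body (75 mm by 177 mm) begins 78 mm behind the grasp point.
Start: joints at [-1.352, 0.3, 1.521, -0, 1.321, -0.067], TCP at [0.155, -0.528, 0.213] pointing down, gripper open.
Joint ranges: [-3.03, 3.03], [-0.79, 2.21], [0.23, 2.52], [-1.04, 4.18], [0, 3.07], [-2.55, 2.55]. Speed limits (rad/s): [2.22, 2.22, 2.57, 3.14, 3.14, 3.14].

### API

Orientations are given as [roll, pitch, yaw] about the fixed x, y, z axes, in that order (R = Rz(yaw) Ry(pitch) Rx(roll)).
In Python, from station import ctrl gives the robot as it stands.
- The arm moves only by the shell command python3 -m creep 'ROWS' [FORCE]. ROWS is a JSON object of lists of equal length, an entry for each row: "hand": the closure, from -1 (fully open) to 1 (shut); "slide": the shift along the tool's x, y, z in m, a list of three; "spin": the turn about the tool's x in degrees. A call has 1 to 12 rows; each row is the pose to reach, as a shift and turn from the pose commanded when the call began, along the tool's axes at that moment; what a row does not reach only later rows make up. A row lasts 1/12 s, in which the tool goes at most 41.7 mm and 7.16 degrees, less where a joint would pass 70% of its speed; a pose out of reach is approached as far as the arm can. A call with a gripper value outside its range is refused whole. The fingers move at their own pace and stop on an object; FORCE is the grip in N (left out, the last holds). Time passes only in rows, so rows that repeat a pose let the fingers close. It gives the time, the measured TCP pose, the force and the opening at its end, in the units of the state.
- ctrl.get_obs(): the state, without advancing time (a new reading comes with each control period).
- ctrl.camera(name): name is "scene" or "top" or "wrist"; returns the picture (400x640x3 uint8, red, green, blue); there is no depth.
- ctrl.calibration(name): a dict with "K" (3x3 intrinsics, pixels), "R" (3x3) and "t" (3): a world point X has camera coordinates R X + t. Camera axes: x right, y down, z forward; pixel columns grow to the right and rows downward; lengths in m; the calibration is good to about 2 mm. A picture is of the moment at which its call begins: read the wrist's pose just before it. calibration takes no time and is no camera call; for the wrist camera it gives the pose at the moment of the call.
- ctrl.hand_in(): hands the job in, once; it reports no verdict.
The state is a dict: "time_s": time; "qpos": joint angles; "joint_vel": joint speeds; "tau": joint torques, N m; "ee_pos": TCP position; "eef_rot": TCP orientation; "force": force on the tool from outside, world axes, zero at the start; "moment": the same for the moment, N m; "grip_width": finger opening in m.
Only numpy, scipy, OpenCV 4.12 (cv2) and the standard library are available. Lean on these libraries where they do the work, as an engineer would, in place of code of your own. Each camera call takes 0.05 s, during which the arm holds its last target.

## Working session

There is one attempt and no reset: what is moved stays moved. The work goes in short steps, Python scripts to look and compute and a shell command to move; the robot and the scene stay as the last step left them, time stands still between calls to the robot, and variables do not carry over. Pictures are saved under pics/ and viewed, and the job is handed in when it is done.

```bash
ls; mkdir -p pics; python3 - <<'E'
from station import ctrl
import cv2,numpy as np
o=ctrl.get_obs();print({k:np.round(v,3).tolist() for k,v in o.items()})
for n in("scene","top"):
    cv2.imwrite(f"pics/{n}0.png",ctrl.camera(n)[:,:,::-1])
    c=ctrl.calibration(n);print(n,np.round(c["K"],1).tolist(),np.round(c["R"],3).tolist(),np.round(c["t"],3).tolist())
E
```

```text
pics
{'time_s': 0.0, 'qpos': [-1.352, 0.3, 1.522, 0.0, 1.321, -0.067], 'joint_vel': [0.0, 0.001, 0.0, -0.001, -0.0, 0.001], 'tau': [-0.003, -53.181, -35.273, 0.071, 0.024, -0.0], 'ee_pos': [0.155, -0.527, 0.213], 'eef_rot': [-1.646, 1.57, 1.781], 'force': [0.048, 1.279, -0.289], 'moment': [0.008, 0.024, 0.014], 'grip_width': 0.094}
scene [[453.1, 0.0, 316.3], [0.0, 453.1, 206.3], [0.0, 0.0, 1.0]] [[0.085, 0.996, 0.004], [0.7, -0.057, -0.712], [-0.71, 0.064, -0.702]] [-0.113, -0.324, 1.579]
top [[388.9, 0.0, 315.0], [0.0, 388.9, 196.5], [0.0, 0.0, 1.0]] [[0.005, -1.0, -0.012], [-0.988, -0.003, -0.156], [0.156, 0.013, -0.988]] [0.049, 0.592, 0.782]
```

View pics/scene0.png

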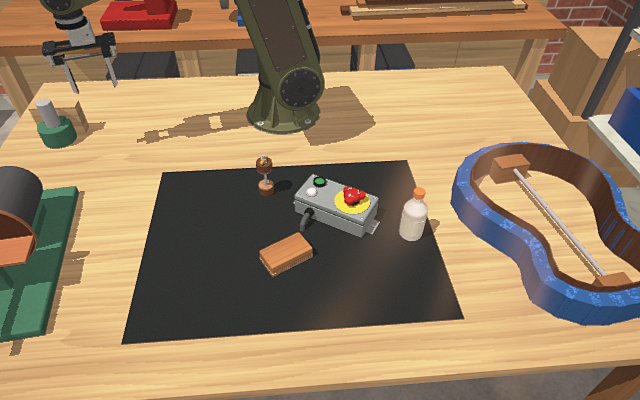

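View pics/top0.png

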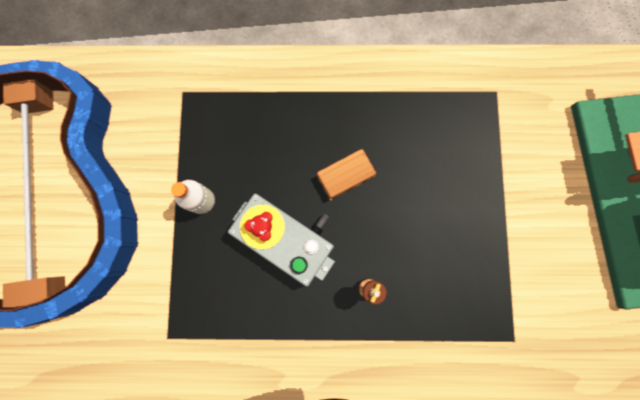

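The scene view shows the station near (337,205) with the red head on the yellow disc, the bottle at (413,220), the block at (287,255) and the clamp at (264,175). In the top view the head is at (260,226), green at (299,265), the lamp at (311,246), the bottle at (195,197), the block at (346,174) and the clamp at (372,291).

```bash
cat > h.py <<'E'
import cv2,numpy as np
from station import ctrl
def ray(n,uv,cal=None):
    c=cal or ctrl.calibration(n);R=np.array(c["R"]);t=np.array(c["t"]);K=np.array(c["K"])
    return -R.T@t, R.T@np.linalg.solve(K,[uv[0],uv[1],1.])
def onz(n,uv,z,cal=None):
    o,d=ray(n,uv,cal);return o+d*(z-o[2])/d[2]
def proj(n,X,cal=None):
    c=cal or ctrl.calibration(n);p=np.array(c["K"])@(np.array(c["R"])@X+np.array(c["t"]));return p[:2]/p[2]
def mask(im,col):
    h=cv2.cvtColor(im,cv2.COLOR_RGB2HSV);H,S,V=h[...,0].astype(int),h[...,1],h[...,2]
    return {"red":((H<6)|(H>172))&(S>170)&(V>90),"yellow":(H>24)&(H<34)&(S>170)&(V>120),
     "green":(H>50)&(H<75)&(S>150)&(V>40)}[col].astype(np.uint8)
E
python3 - <<'E'
from h import *
for n,roi in(("scene",(170,245,290,390)),("top",(190,290,225,335))):
    im=cv2.imread(f"pics/{n}0.png")[:,:,::-1].copy()
    a,b,c,d=roi; 
    for col,z in(("red",.092),("yellow",.068),("green",.073)):
        m=np.zeros((400,640),np.uint8);m[a:b,c:d]=mask(im[a:b,c:d].copy(),col)
        if col=="yellow":
            mm=m|0
            cs=cv2.findContours(mm,0,1)[0];hull=cv2.convexHull(max(cs,key=cv2.contourArea));e=cv2.fitEllipse(hull);uv=e[0];print(e)
        else:
            M=cv2.moments(m,True);uv=(M["m10"]/M["m00"],M["m01"]/M["m00"])
        print(n,col,m.sum(),np.round(uv,1),np.round(onz(n,uv,z),4))
    # crop
    cv2.imwrite(f"pics/{n}0c.png",cv2.resize(im[a:b,c:d,::-1],None,fx=5,fy=5,interpolation=cv2.INTER_CUBIC))
E
```

```text
scene red 240 [352.5 195. ] [0.5295 0.1601 0.092 ]
((344.8564453125, 201.02505493164062), (19.656009674072266, 21.137819290161133), 128.37750244140625)
scene yellow 55 [344.9 201. ] [0.525  0.1423 0.068 ]
scene green 34 [318.9 180.8] [0.4468 0.0821 0.073 ]
top red 391 [260.  225.9] [0.5248 0.1606 0.092 ]Traceback (most recent call last):
  File "<stdin>", line 9, in <module>
cv2.error: OpenCV(4.12.0) /io/opencv/modules/imgproc/src/shapedescr.cpp:361: error: (-201:Incorrect size of input array) There should be at least 5 points to fit the ellipse in function 'fitEllipseNoDirect'
```

```bash
sed -i 's/(H>24)&(H<34)&(S>170)&(V>120)/(H>21)\&(H<36)\&(S>140)\&(V>100)/' h.py
python3 - <<'E'
from h import *
for n,roi in(("scene",(170,245,290,390)),("top",(190,290,225,335))):
    im=cv2.imread(f"pics/{n}0.png")[:,:,::-1].copy()
    a,b,c,d=roi
    for col,z in(("red",.092),("yellow",.068),("green",.073)):
        m=np.zeros((400,640),np.uint8);m[a:b,c:d]=mask(im[a:b,c:d].copy(),col)
        if col=="yellow":
            m[a:b,c:d]|=mask(im[a:b,c:d].copy(),"red")
            m=cv2.morphologyEx(m,cv2.MORPH_CLOSE,np.ones((5,5),np.uint8))
            cs=cv2.findContours(m,0,1)[0];hull=cv2.convexHull(max(cs,key=cv2.contourArea));e=cv2.fitEllipse(hull);uv=e[0];print(e)
        else:
            M=cv2.moments(m,True);uv=(M["m10"]/M["m00"],M["m01"]/M["m00"])
        print(n,col,m.sum(),np.round(uv,1),np.round(onz(n,uv,z),4))
    cv2.imwrite(f"pics/{n}0c.png",cv2.resize(im[a:b,c:d,::-1],None,fx=5,fy=5,interpolation=cv2.INTER_CUBIC))
c=ctrl.calibration("wrist");o=ctrl.get_obs()
R=np.array(c["R"]);cc=-R.T@np.array(c["t"]);print("wrist cam",np.round(cc,3),np.round(R,3).tolist(),np.round(c["K"],1).tolist())
E
```

```text
scene red 240 [352.5 195. ] [0.5295 0.1601 0.092 ]
((351.6704406738281, 200.18612670898438), (27.006139755249023, 34.303287506103516), 99.37036895751953)
scene yellow 716 [351.7 200.2] [0.5233 0.1602 0.068 ]
scene green 34 [318.9 180.8] [0.4468 0.0821 0.073 ]
top red 391 [260.  225.9] [0.5248 0.1606 0.092 ]
((261.2290344238281, 226.87400817871094), (40.52997589111328, 42.45832824707031), 22.93882179260254)
top yellow 1356 [261.2 226.9] [0.5246 0.1617 0.068 ]
top green 99 [298.5 264.9] [0.4482 0.0839 0.073 ]
wrist cam [ 0.226 -0.506  0.384] [[0.283, -0.959, -0.001], [-0.928, -0.274, 0.251], [-0.241, -0.071, -0.968]] [[318.2, 0.0, 318.1], [0.0, 318.2, 205.6], [0.0, 0.0, 1.0]]
```

View pics/top0c.png

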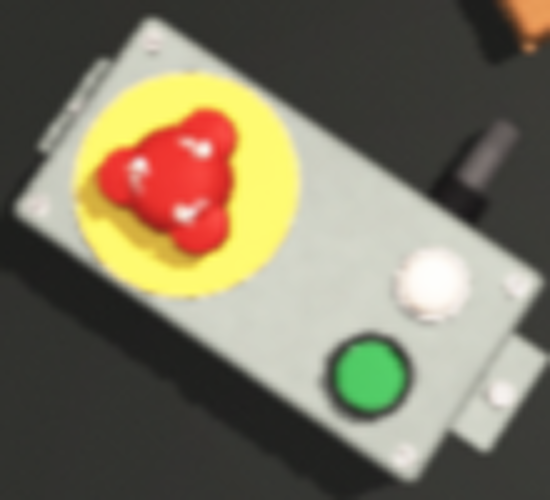

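```bash
cat >> h.py <<'E'
from scipy.spatial.transform import Rotation as Ro
def st():
    o=ctrl.get_obs();R=Ro.from_euler("xyz",o["eef_rot"]).as_matrix()
    print("t",round(float(o["time_s"]),2),"tcp",np.round(o["ee_pos"],4),"F",np.round(o["force"],2),"M",np.round(o["moment"],2),"w",round(float(o["grip_width"]),4))
    return np.array(o["ee_pos"]),R
def need(X):
    p,R=st();print("slide",np.round(R.T@(np.array(X)-p),4).tolist());return R
E
python3 - <<'E'
from h import *
R=need([.524,.161,.2]);print(np.round(R,3))
E
```

```text
t 0.1 tcp [ 0.155  -0.5275  0.2129] F [-0.28  0.12 -0.14] M [-0.01 -0.03  0.02] w 0.0936
slide [0.0135, -0.5565, -0.5481]
[[-0.     0.282 -0.959]
 [ 0.001 -0.959 -0.282]
 [-1.    -0.001 -0.   ]]
```

```bash
python3 -m creep '{"hand":[1,1,1,1,1,1,1,1,1,1,1,1],"slide":[[0,-0.01,-0.01],[0,-0.03,-0.03],[0,-0.055,-0.055],[0,-0.08,-0.08],[0,-0.105,-0.105],[0,-0.13,-0.13],[0,-0.155,-0.155],[0,-0.18,-0.18],[0,-0.205,-0.205],[0,-0.23,-0.23],[0,-0.255,-0.255],[0,-0.28,-0.28]],"spin":[0,0,0,0,0,0,0,0,0,0,0,0]}' 20
python3 -m creep '{"hand":[1,1,1,1,1,1,1,1,1,1,1,1],"slide":[[0,-0.025,-0.025],[0,-0.05,-0.05],[0,-0.075,-0.075],[0,-0.1,-0.1],[0,-0.125,-0.125],[0,-0.15,-0.15],[0,-0.175,-0.175],[0,-0.2,-0.195],[0,-0.225,-0.215],[0,-0.25,-0.24],[0,-0.27,-0.26],[0,-0.276,-0.268]],"spin":[0,0,0,0,0,0,0,0,0,0,0,0]}' 20
python3 -m creep '{"hand":[1,1,1,1],"slide":[[0,0,0],[0,0,0],[0,0,0],[0,0,0]],"spin":[5,10,15,19.4]}'
python3 - <<'E'
from h import *
R=need([.524,.161,.2]);print(np.round(R,3))
cal=ctrl.calibration("wrist");im=ctrl.camera("wrist");cv2.imwrite("pics/w1.png",im[:,:,::-1])
import pickle;pickle.dump(cal,open("w1.pkl","wb"))
print(proj("wrist",np.array([.524,.161,.1]),cal))
E
```

```text
time_s: 1.1
ee_pos: [0.3451, -0.1784, 0.2134]
eef_rot: [2.911, 1.571, 0.055]
force: [1.0, -0.2, -0.3]
grip_width: 0.0176
time_s: 2.1
ee_pos: [0.5247, 0.1632, 0.2127]
eef_rot: [-0.489, 1.57, 2.941]
force: [-0.2, 0.2, 0.1]
grip_width: 0.0005
time_s: 2.43
ee_pos: [0.5239, 0.1597, 0.2131]
eef_rot: [0.385, 1.57, -2.814]
force: [0.2, 0.5, 0.3]
grip_width: 0.0001
t 2.43 tcp [0.5239 0.1597 0.2131] F [0.21 0.54 0.33] M [0.02 0.07 0.02] w 0.0001
slide [0.0131, -0.0013, -0.0001]
[[-0.001 -0.057 -0.998]
 [-0.    -0.998  0.057]
 [-1.     0.     0.001]]
[317.78961448 205.90696858]
```

View pics/w1.png

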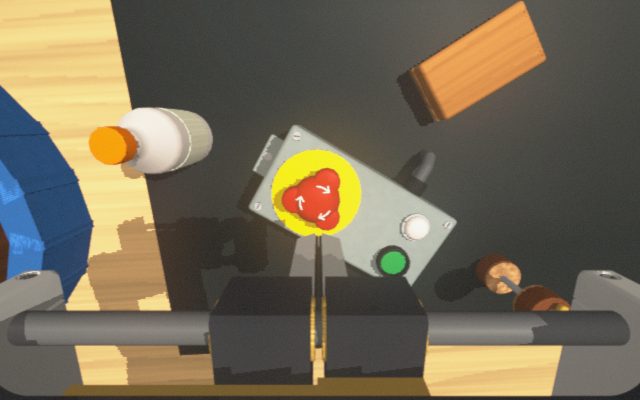

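The wrist view shows the head near (317,198), above the closed fingertips at (318,240). The start button is at (393,263). I'll measure the head and disc more finely in this view.

```bash
python3 - <<'E'
from h import *
import pickle;cal=pickle.load(open("w1.pkl","rb"))
im=cv2.imread("pics/w1.png")[:,:,::-1].copy()
roi=np.zeros((400,640),np.uint8);roi[140:240,260:375]=1
y=mask(im,"yellow")*roi;r=mask(im,"red")*roi
u=cv2.morphologyEx(y|r,cv2.MORPH_CLOSE,np.ones((5,5),np.uint8))
c=max(cv2.findContours(u,0,1)[0],key=cv2.contourArea);c=c[c[:,0,1]<232]
e=cv2.fitEllipse(cv2.convexHull(c));print(e,"disc",onz("wrist",e[0],.068,cal))
cr=max(cv2.findContours(r,0,1)[0],key=cv2.contourArea)
P=np.array([onz("wrist",p,.085,cal)[:2] for p in cr[:,0,:].astype(float)])
M=cv2.moments(r,True);uv=(M["m10"]/M["m00"],M["m01"]/M["m00"]);print("red",uv,onz("wrist",uv,.09,cal))
for cen in ((.524,.161),onz("wrist",e[0],.068,cal)[:2]):
    d=P-np.array(cen);a=np.degrees(np.arctan2(d[:,1],d[:,0]));rad=np.hypot(*d.T)*1000
    print([(int(k),round(float(rad[(a>=k)&(a<k+15)].mean()),1)) for k in range(-180,180,15) if ((a>=k)&(a<k+15)).any()])
g=mask(im,"green");g[:230]=0;g[290:]=0;g[:,:370]=0;g[:,420:]=0;M=cv2.moments(g,True);print("green",onz("wrist",(M["m10"]/M["m00"],M["m01"]/M["m00"]),.073,cal))
E
```

```text
((315.6990051269531, 192.9130096435547), (87.37657165527344, 89.0580825805664), 86.4504623413086) disc [0.52940981 0.1628234  0.068     ]
red (315.49283439490443, 201.26512738853503) [0.52607883 0.16307465 0.09      ]
[(-180, 21.0), (-165, 21.8), (-150, 20.7), (-135, 18.3), (-120, 14.9), (-105, 16.0), (-90, 14.5), (-75, 15.1), (-60, 15.5), (-45, 11.4), (-30, 11.2), (-15, 13.2), (0, 15.2), (15, 16.3), (30, 15.9), (45, 16.2), (60, 15.5), (75, 12.1), (90, 14.9), (105, 16.9), (120, 16.8), (135, 17.0), (150, 16.2), (165, 17.5)]
[(-180, 25.5), (-165, 26.4), (-150, 25.2), (-135, 21.3), (-120, 18.1), (-105, 17.1), (-90, 13.4), (-75, 13.4), (-60, 7.9), (-45, 8.9), (-30, 8.1), (-15, 8.6), (0, 10.0), (15, 11.2), (30, 10.3), (45, 10.3), (60, 12.0), (75, 12.6), (90, 11.1), (105, 13.1), (120, 18.0), (135, 19.3), (150, 20.9), (165, 22.1)]
green [0.44745685 0.08404241 0.073     ]
```

```bash
python3 -m creep '{"hand":[1,1,1,1,1,1,1,1,1],"slide":[[0.005,0,0],[0.02,-0.001,0],[0.04,-0.0015,-0.001],[0.06,-0.0015,-0.001],[0.08,-0.0015,-0.001],[0.093,-0.0015,-0.001],[0.098,-0.0015,-0.001],[0.1,-0.0015,-0.001],[0.1,-0.0015,-0.001]],"spin":[0,0,0,0,0,0,0,0,0]}'
python3 - <<'E'
from h import *
R=need([.525,.1615,.108])
cv2.imwrite("pics/s2.png",cv2.resize(ctrl.camera("scene")[120:270,250:450,::-1],None,fx=4,fy=4))
cv2.imwrite("pics/t2.png",cv2.resize(ctrl.camera("top")[170:300,200:360,::-1],None,fx=4,fy=4))
E
```

```text
time_s: 3.23
ee_pos: [0.5252, 0.1615, 0.1135]
eef_rot: [0.099, 1.571, -3.094]
force: [1.0, -0.3, 0.4]
grip_width: 0.0003
t 3.23 tcp [0.5252 0.1615 0.1135] F [ 0.96 -0.3   0.43] M [ 0.02  0.03 -0.02] w 0.0003
slide [0.0055, 0.0001, 0.0002]
```

View pics/s2.png

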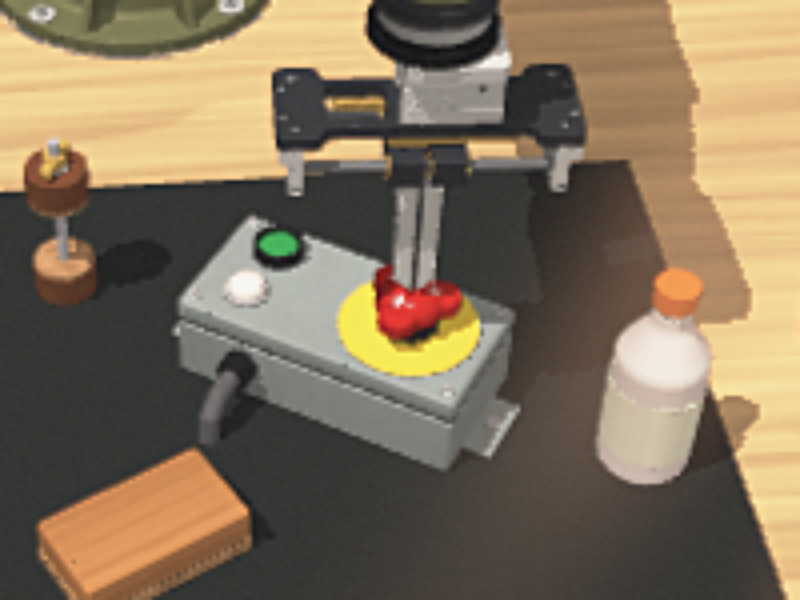

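View pics/t2.png

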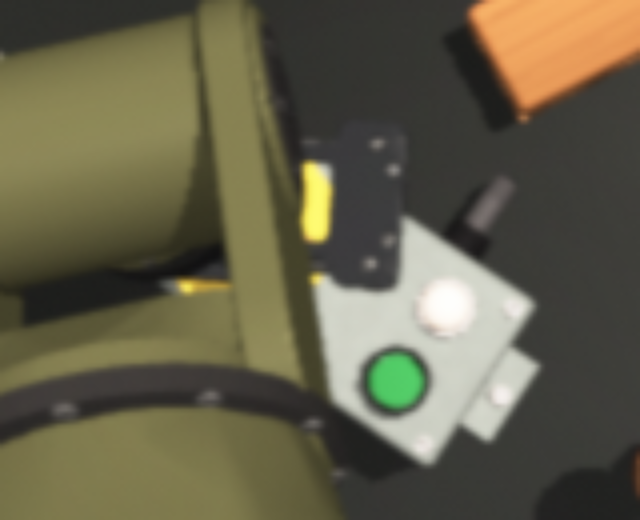

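The closed tips stand over the middle of the head at about (410,285) in the scene crop. The start button, clamp and bottle are clear. Now I press slowly.

```bash
python3 -m creep '{"hand":[1,1,1,1,1,1,1,1,1,1,1],"slide":[[0.002,0,0],[0.004,0,0],[0.0055,0,0],[0.007,0,0],[0.008,0,0],[0.009,0,0],[0.01,0,0],[0.011,0,0],[0.012,0,0],[0.013,0,0],[0.013,0,0]],"spin":[0,0,0,0,0,0,0,0,0,0,0]}'
```

```text
time_s: 4.25
ee_pos: [0.5253, 0.1618, 0.1009]
eef_rot: [-2.87, 1.57, 0.219]
force: [-1.0, -0.4, 6.1]
grip_width: 0.0004
```

```bash
python3 -m creep '{"hand":[1,1,1,1,1],"slide":[[0.0007,0,0],[0.0014,0,0],[0.0021,0,0],[0.0026,0,0],[0.0026,0,0]],"spin":[0,0,0,0,0]}'
```

```text
time_s: 4.67
ee_pos: [0.5255, 0.1618, 0.0991]
eef_rot: [-2.885, 1.569, 0.204]
force: [-4.5, -1.1, 13.1]
grip_width: 0.0004
```

```bash
python3 -m creep '{"hand":[1,1,1],"slide":[[0.0004,0,0],[0.0008,0,0],[0.0008,0,0]],"spin":[0,0,0]}'
python3 -m creep '{"hand":[1,1,1,1,1,1,1,1,1,1],"slide":[[-0.002,0,0],[-0.005,0,0],[-0.01,0,0],[-0.02,0,0],[-0.035,0,0],[-0.05,0,0],[-0.06,0,0],[-0.065,0,0],[-0.065,0,0],[-0.065,0,0]],"spin":[0,0,0,0,0,0,0,0,0,0]}'
python3 - <<'E'
from h import *
st()
cal=ctrl.calibration("wrist");im=ctrl.camera("wrist");cv2.imwrite("pics/w3.png",im[:,:,::-1])
cv2.imwrite("pics/s3.png",cv2.resize(ctrl.camera("scene")[150:250,280:400,::-1],None,fx=5,fy=5,interpolation=cv2.INTER_CUBIC))
import pickle;pickle.dump(cal,open("w3.pkl","wb"))
E
```

```text
time_s: 4.92
ee_pos: [0.5257, 0.1619, 0.099]
eef_rot: [-2.873, 1.569, 0.216]
force: [-7.2, -1.5, 20.5]
grip_width: 0.0003
time_s: 5.75
ee_pos: [0.525, 0.1617, 0.1617]
eef_rot: [0.221, 1.57, -2.973]
force: [0.2, 0.3, -1.5]
grip_width: 0.0007
t 5.75 tcp [0.525  0.1617 0.1617] F [ 0.19  0.27 -1.46] M [ 0.04 -0.01 -0.03] w 0.0007
```

View pics/w3.png

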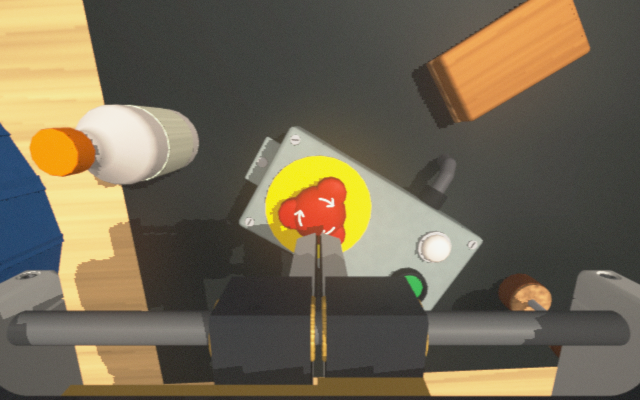

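View pics/s3.png

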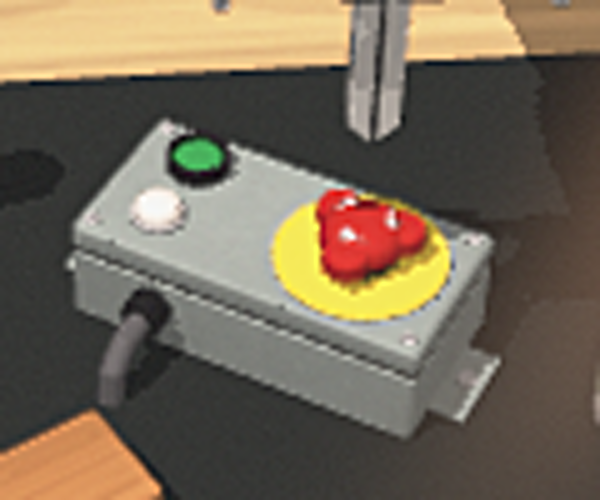

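The wrist and scene views show the head staying in on its own. In the scene crop it sits lower at (365,240), the fingers are clear at (375,100), and the bystanders are unmoved. Next I refine the button axis from these pictures for the twist.

```bash
python3 - <<'E'
from h import *
import pickle;cal=pickle.load(open("w3.pkl","rb"))
im=cv2.imread("pics/w3.png")[:,:,::-1].copy()
roi=np.zeros((400,640),np.uint8);roi[140:270,250:385]=1
u=cv2.morphologyEx((mask(im,"yellow")|mask(im,"red"))*roi,cv2.MORPH_CLOSE,np.ones((5,5),np.uint8))
c=max(cv2.findContours(u,0,cv2.CHAIN_APPROX_NONE)[0],key=cv2.contourArea)[:,0,:]
c=c[c[:,1]<235]
P=np.array([onz("wrist",p,.068,cal)[:2] for p in c.astype(float)])
h=cv2.convexHull(P.astype(np.float32))[:,0]
from scipy.optimize import least_squares
f=least_squares(lambda q:np.hypot(*(P-q[:2]).T)-q[2],[.525,.161,.046],loss="soft_l1",f_scale=.001);print("wrist disc",f.x)
im=ctrl.camera("scene");m=np.zeros((400,640),np.uint8)
m[170:245,290:390]=(mask(im,"yellow")|mask(im,"red"))[170:245,290:390]
m=cv2.morphologyEx(m,cv2.MORPH_CLOSE,np.ones((5,5),np.uint8))
c=max(cv2.findContours(m,0,cv2.CHAIN_APPROX_NONE)[0],key=cv2.contourArea)[:,0,:];
P=np.array([onz("scene",p,.068)[:2] for p in c.astype(float)])
f=least_squares(lambda q:np.hypot(*(P-q[:2]).T)-q[2],[.525,.161,.046],loss="soft_l1",f_scale=.001);print("scene disc",f.x)
for k,X in (("ax",[.525,.1615,.068]),("tip",[.525,.1615,.1537-.0])): pass
p,R=st();tip=p+R[:,0]*.008;print("tip expected px wrist",proj("wrist",tip,cal))
print(ctrl.get_obs()["qpos"])
E
```

```text
wrist disc [0.53001903 0.16261721 0.04375738]
scene disc [0.52527826 0.16007683 0.04451162]
t 5.9 tcp [0.5249 0.1616 0.1613] F [-0.11 -1.11  0.52] M [0.07 0.04 0.01] w 0.0004
tip expected px wrist [319.97677496 249.96964181]
[ 2.32066880e-01  3.46497006e-01  1.58519900e+00 -1.79967070e-05
  1.21114778e+00  1.85566481e+00]
```

```bash
python3 -m creep '{"hand":[1,1,1,1,1,1,1,1,1,1,1,1],"slide":[[0,0,-0.003],[0,-0.001,-0.007],[0,-0.002,-0.011],[0,-0.003,-0.015],[0,-0.004,-0.019],[0,-0.005,-0.023],[0,-0.006,-0.027],[0,-0.007,-0.031],[0,-0.008,-0.035],[0,-0.009,-0.039],[0,-0.010,-0.042],[0,-0.011,-0.044]],"spin":[-4,-11,-18,-25,-32,-39,-46,-53,-60,-67,-74,-81]}'
python3 -m creep '{"hand":[1,1,1,1,1,1,1,1,1,1,1,1],"slide":[[0,0,0],[0,0,0],[0,0,0],[0,0,0],[0,0,0],[0,0,0],[0,0,0],[0,0,0],[0,0,0],[0,0,0],[0,0,0],[0,0,0]],"spin":[-7,-14,-21,-28,-35,-42,-49,-56,-63,-67,-69,-69]}'
python3 - <<'E'
from h import *
R=need([.5697,.1701,.0855]);print(np.round(R,3))
cal=ctrl.calibration("wrist");im=ctrl.camera("wrist");cv2.imwrite("pics/w4.png",im[:,:,::-1])
cv2.imwrite("pics/s4.png",cv2.resize(ctrl.camera("scene")[150:250,280:400,::-1],None,fx=5,fy=5,interpolation=cv2.INTER_CUBIC))
E
```

```text
time_s: 6.9
ee_pos: [0.5697, 0.1703, 0.1612]
eef_rot: [-1.132, 1.57, -2.907]
force: [-0.2, -0.1, -0.2]
grip_width: 0.0003
time_s: 7.9
ee_pos: [0.5695, 0.1703, 0.1614]
eef_rot: [-2.343, 1.57, -2.918]
force: [0.8, 0.2, 0.5]
grip_width: 0.0004
t 7.9 tcp [0.5695 0.1703 0.1614] F [0.79 0.15 0.52] M [ 0.01 -0.11 -0.  ] w 0.0004
slide [0.0759, 0.0, 0.0004]
[[-0.001  0.544  0.839]
 [-0.     0.839 -0.544]
 [-1.    -0.001 -0.001]]
```

View pics/s4.png

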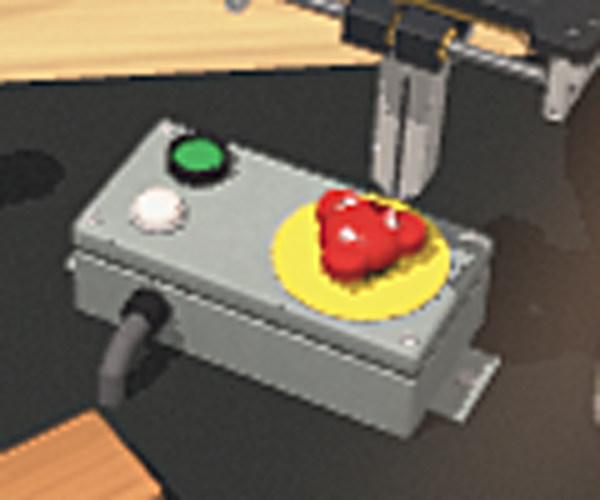

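View pics/w4.png

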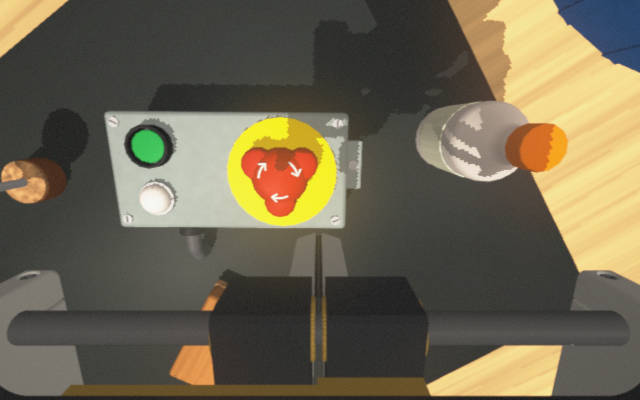

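Both views show the head latched with the fingers clear. In the wrist view the whole disc is visible with its centre at about (282,171), and the lobe to push points at the fingers with its tip at (281,215). I'll check the axis from here.

```bash
python3 - <<'E'
from h import *
from scipy.optimize import least_squares
cal=ctrl.calibration("wrist")
im=cv2.imread("pics/w4.png")[:,:,::-1].copy()
roi=np.zeros((400,640),np.uint8);roi[100:235,215:350]=1
u=cv2.morphologyEx((mask(im,"yellow")|mask(im,"red"))*roi,cv2.MORPH_CLOSE,np.ones((5,5),np.uint8))
c=max(cv2.findContours(u,0,cv2.CHAIN_APPROX_NONE)[0],key=cv2.contourArea)[:,0,:]
P=np.array([onz("wrist",p,.068,cal)[:2] for p in c.astype(float)])
f=least_squares(lambda q:np.hypot(*(P-q[:2]).T)-q[2],[.525,.161,.046],loss="soft_l1",f_scale=.001);print("disc",f.x)
print("lobe tip",onz("wrist",(281,215),.08,cal))
E
```

```text
disc [0.52767619 0.1632985  0.04511503]
lobe tip [0.5552399  0.14520417 0.08      ]
```

```bash
python3 -m creep '{"hand":[1,1,1,1,1,1,1,1,1],"slide":[[0.005,0,0],[0.02,0,0],[0.035,0,0],[0.05,0,0],[0.062,0,0],[0.07,0,0],[0.074,0,0],[0.0755,0,0],[0.0755,0,0]],"spin":[0,0,0,0,0,0,0,0,0]}'
python3 - <<'E'
from h import *
R=st()
cv2.imwrite("pics/w5.png",ctrl.camera("wrist")[:,:,::-1])
cv2.imwrite("pics/s5.png",cv2.resize(ctrl.camera("scene")[150:250,280:400,::-1],None,fx=5,fy=5,interpolation=cv2.INTER_CUBIC))
E
```

```text
time_s: 8.75
ee_pos: [0.5698, 0.1704, 0.0866]
eef_rot: [0.925, 1.571, 0.349]
force: [0.1, 0.3, 0.1]
grip_width: 0.0002
t 8.75 tcp [0.5698 0.1704 0.0866] F [0.08 0.32 0.12] M [ 0.01 -0.18  0.05] w 0.0002
```

View pics/s5.png

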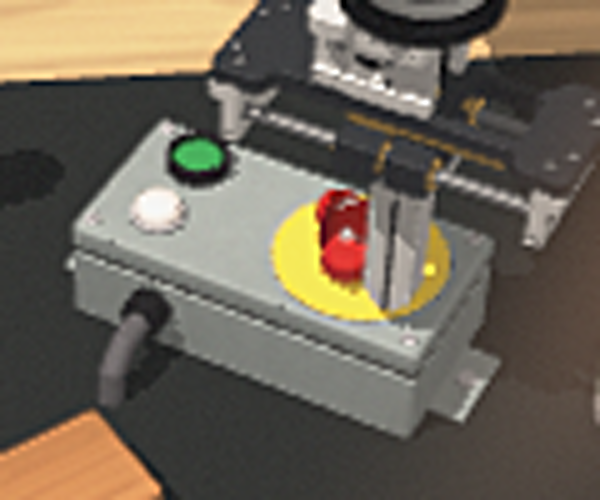

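View pics/w5.png

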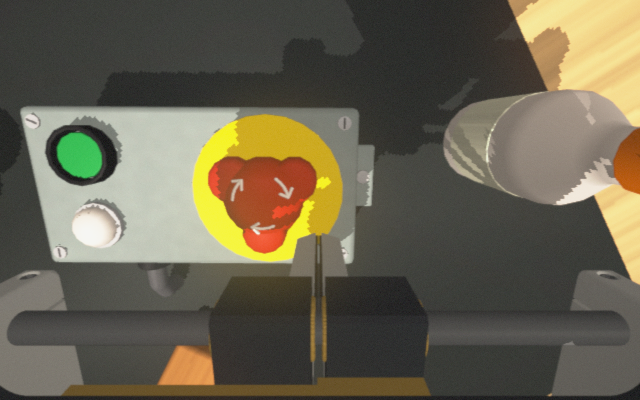

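The scene and wrist views show the fingertips low beside the lobe, to its anticlockwise side: the lobe is at (263,235) and the tips at (318,240). I ease in sideways.

```bash
python3 -m creep '{"hand":[1,1,1,1,1,1],"slide":[[0.0003,-0.0015,0],[0.0005,-0.003,0],[0.0005,-0.0045,0],[0.0005,-0.006,0],[0.0005,-0.0075,0],[0.0005,-0.0075,0]],"spin":[0,0,0,0,0,0]}'
python3 -m creep '{"hand":[1,1,1,1],"slide":[[0,-0.0015,0],[0,-0.003,0],[0,-0.004,0],[0,-0.004,0]],"spin":[0,0,0,0]}'
```

```text
time_s: 9.35
ee_pos: [0.5655, 0.1639, 0.0862]
eef_rot: [0.863, 1.571, 0.287]
force: [0.7, 1.3, 0.3]
grip_width: 0.0001
time_s: 9.68
ee_pos: [0.5641, 0.1609, 0.0866]
eef_rot: [0.887, 1.568, 0.31]
force: [5.7, 3.1, 0.8]
grip_width: 0.0006
```

```bash
python3 -m creep '{"hand":[1,1,1,1,1,1,1],"slide":[[0,-0.0029,0.0015],[0,-0.0059,0.0029],[0,-0.0091,0.004],[0,-0.0123,0.0048],[0,-0.0155,0.0053],[0,-0.0188,0.0055],[0,-0.0188,0.0055]],"spin":[5,10,15,20,25,30,30]}'
python3 - <<'E'
from h import *
st()
cv2.imwrite("pics/w6.png",ctrl.camera("wrist")[:,:,::-1])
E
```

```text
time_s: 10.27
ee_pos: [0.5587, 0.1417, 0.0871]
eef_rot: [1.277, 1.568, 0.172]
force: [4.8, 0.6, 5.1]
grip_width: 0.0004
t 10.27 tcp [0.5587 0.1417 0.0871] F [4.85 0.57 5.09] M [ 0.21 -0.81 -0.02] w 0.0004
```

View pics/w6.png

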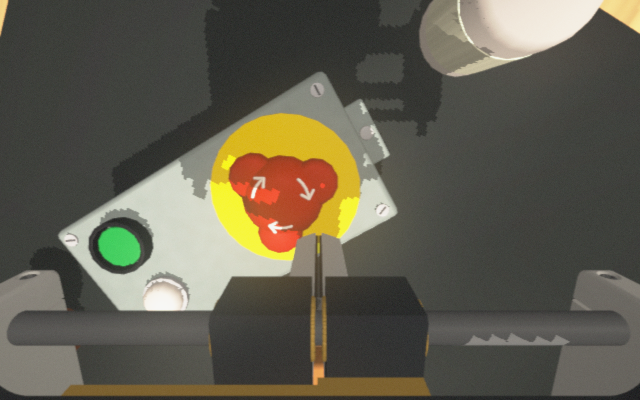

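The head has turned with the fingertips: its lobes keep the same place in the wrist view while the station has swung about 30°. I continue the arc.

```bash
python3 -m creep '{"hand":[1,1,1,1,1],"slide":[[0,-0.0023,0.0012],[0,-0.0047,0.0023],[0,-0.0071,0.0033],[0,-0.0091,0.004],[0,-0.0091,0.004]],"spin":[4,8,12,15,15]}'
python3 - <<'E'
from h import *
st()
cv2.imwrite("pics/w7.png",ctrl.camera("wrist")[:,:,::-1])
cv2.imwrite("pics/s7.png",cv2.resize(ctrl.camera("scene")[150:250,280:400,::-1],None,fx=5,fy=5,interpolation=cv2.INTER_CUBIC))
E
```

```text
time_s: 10.73
ee_pos: [0.5526, 0.1341, 0.0872]
eef_rot: [1.489, 1.567, 0.124]
force: [5.2, 1.0, 5.1]
grip_width: 0.0002
t 10.73 tcp [0.5526 0.1341 0.0872] F [5.17 0.98 5.12] M [ 0.07 -1.01 -0.06] w 0.0002
```

View pics/w7.png

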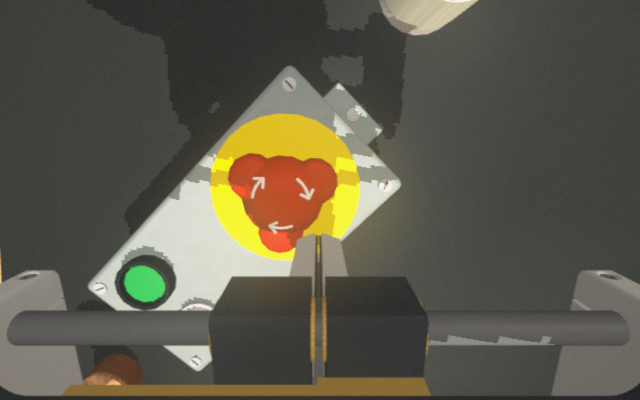

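View pics/s7.png

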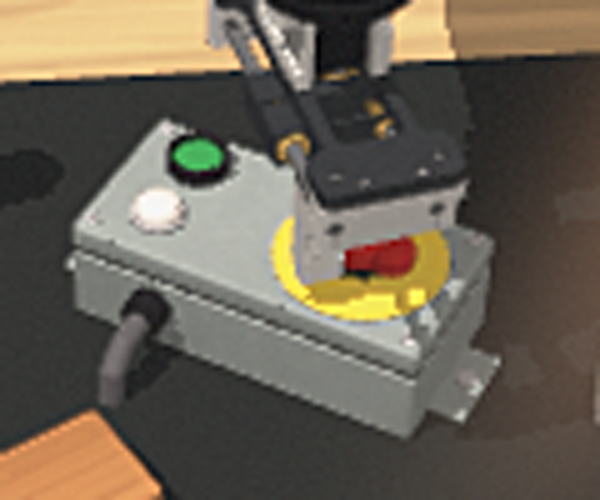

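The head is now about 45° round, but an upward force of about 5 N suggests the tapered fingertips may be holding it down. I turn a little more and rise with it so it can pop out.

```bash
python3 -m creep '{"hand":[1,1,1,1,1,1,1],"slide":[[0,-0.0012,0.0006],[0,-0.0018,0.0009],[-0.0015,-0.0018,0.0009],[-0.003,-0.0018,0.0009],[-0.0045,-0.0018,0.0009],[-0.006,-0.0018,0.0009],[-0.006,-0.0018,0.0009]],"spin":[2,3,3,3,3,3,3]}'
python3 - <<'E'
from h import *
st()
cv2.imwrite("pics/w8.png",ctrl.camera("wrist")[:,:,::-1])
cv2.imwrite("pics/s8.png",cv2.resize(ctrl.camera("scene")[150:250,280:400,::-1],None,fx=5,fy=5,interpolation=cv2.INTER_CUBIC))
E
```

```text
time_s: 11.42
ee_pos: [0.551, 0.133, 0.0931]
eef_rot: [1.495, 1.567, 0.081]
force: [5.7, -0.2, 3.0]
grip_width: 0.0005
t 11.42 tcp [0.551  0.133  0.0931] F [ 5.73 -0.21  3.01] M [-0.05 -1.09 -0.02] w 0.0005
```

View pics/w8.png

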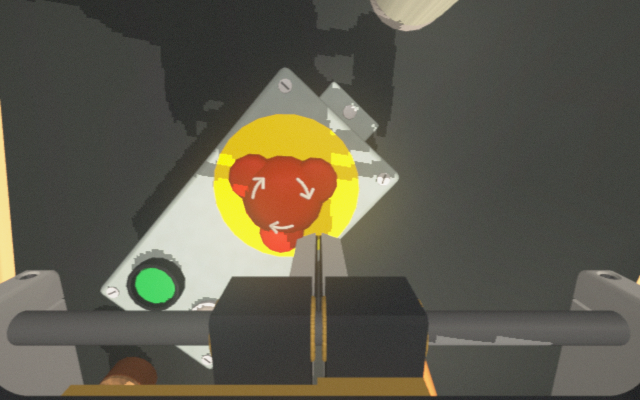

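View pics/s8.png

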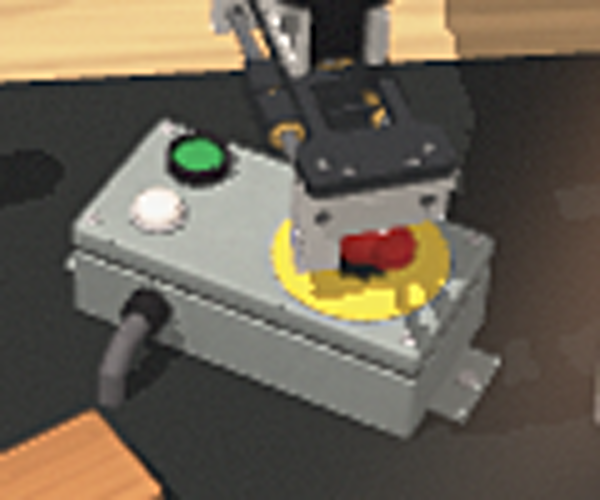

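The head rose with the fingers: it kept its size in the wrist view while the disc shrank, and the black stem shows below it in the scene crop at (360,265). I follow it back on the reverse arc, then back off and lift clear.

```bash
python3 -m creep '{"hand":[1,1,1,1,1,1,1,1,1,1],"slide":[[0,0.0027,-0.002],[0,0.0054,-0.004],[0,0.0077,-0.0063],[0,0.0099,-0.0087],[0,0.0118,-0.0114],[0,0.0135,-0.0142],[0,0.0149,-0.0172],[0,0.0162,-0.0203],[0,0.0171,-0.0234],[0,0.0171,-0.0234]],"spin":[-5,-10,-15,-20,-25,-30,-35,-40,-45,-45]}'
python3 -m creep '{"hand":[1,1,1,1,1,1,1,1,1,1,1],"slide":[[0,0.003,0],[0,0.008,0],[0,0.014,0],[-0.005,0.018,0],[-0.02,0.018,0],[-0.04,0.018,0],[-0.06,0.018,0],[-0.08,0.018,0],[-0.095,0.018,0],[-0.1,0.018,0],[-0.1,0.018,0]],"spin":[0,0,0,0,0,0,0,0,0,0,0]}'
python3 - <<'E'
from h import *
st()
cv2.imwrite("pics/w9.png",ctrl.camera("wrist")[:,:,::-1])
cv2.imwrite("pics/s9.png",cv2.resize(ctrl.camera("scene")[120:270,240:440,::-1],None,fx=4,fy=4,interpolation=cv2.INTER_CUBIC))
E
```

```text
time_s: 12.35
ee_pos: [0.5639, 0.1593, 0.0927]
eef_rot: [0.838, 1.568, 0.215]
force: [5.6, 2.2, 3.2]
grip_width: 0.0002
time_s: 13.27
ee_pos: [0.5741, 0.1736, 0.1931]
eef_rot: [0.836, 1.569, 0.207]
force: [0.1, -0.7, 0.4]
grip_width: 0.0007
t 13.27 tcp [0.5741 0.1736 0.1931] F [ 0.08 -0.69  0.4 ] M [ 0.03 -0.14 -0.03] w 0.0007
```

View pics/w9.png

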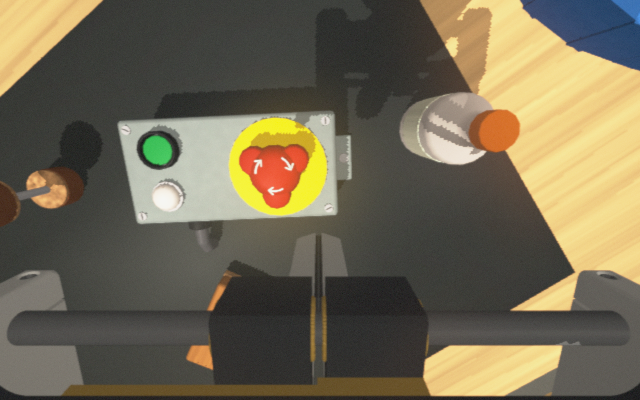

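View pics/s9.png

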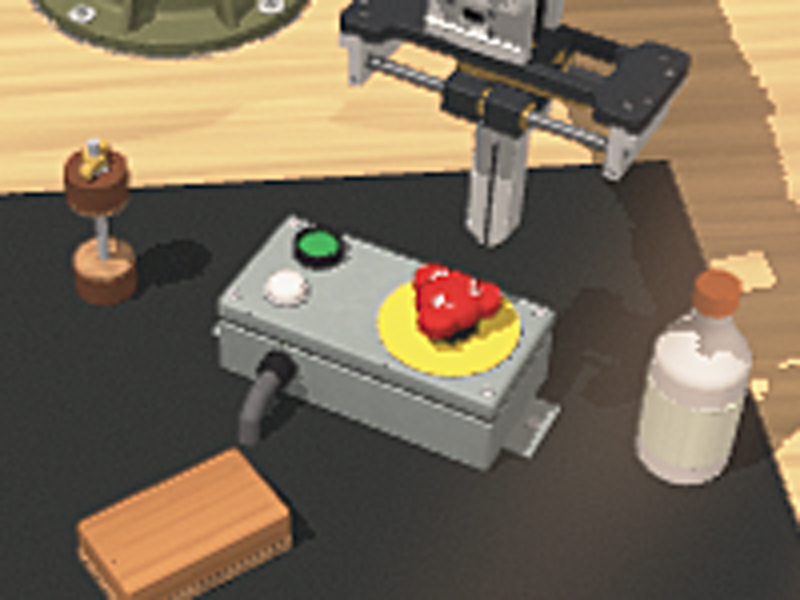

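The scene crop shows the head raised at (455,300) with the dark stem visible below it. In the wrist view its lobes line up with the station again. One numeric comparison with the start picture before handing in.

```bash
python3 - <<'E'
from h import *
a=cv2.imread("pics/scene0.png")[:,:,::-1].copy();b=ctrl.camera("scene")
for im in(a,b):
    m=np.zeros((400,640),np.uint8);m[170:245,290:390]=mask(im,"red")[170:245,290:390];M=cv2.moments(m,True);ys,xs=np.nonzero(m)
    print(m.sum(),M["m10"]/M["m00"],M["m01"]/M["m00"],ys.min(),ys.max(),xs.min(),xs.max())
im=cv2.imread("pics/s3.png")[:,:,::-1].copy();im=cv2.resize(im,None,fx=.2,fy=.2,interpolation=cv2.INTER_AREA);m=mask(im,"red");ys,xs=np.nonzero(m);print("latched",m.sum(),xs.mean()+280,ys.mean()+150)
d=cv2.absdiff(a,b).max(2)
for n,(y0,y1,x0,x1) in {"bottle":(185,245,395,432),"block":(230,280,255,318),"clamp":(153,200,252,278),"head":(180,215,335,375),"green":(172,190,308,330)}.items(): print(n,float(d[y0:y1,x0:x1].mean()), int((d[y0:y1,x0:x1]>60).sum()))
E
```

```text
240 352.5375 195.05 186 204 344 364
241 352.5186721991701 195.08713692946057 186 204 344 364
latched 234 352.5042735042735 196.87179487179486
bottle 17.402252252252254 191
block 5.042539682539682 0
clamp 5.271685761047463 0
head 7.035714285714286 11
green 5.80050505050505 0
```

```bash
python3 - <<'E'
from h import *
st(); print(ctrl.hand_in())
E
```

```text
t 13.42 tcp [0.5733 0.1733 0.1907] F [-0.05  0.23  0.34] M [ 0.01 -0.16  0.07] w 0.0006
the job is handed in; nothing more can be done
None
```

The stop-button test is done and handed in at about 13.4 s. I pressed the head with closed fingertips until it bottomed (about 20 N measured) and lifted off. It stayed latched, sitting about 2 px lower in the scene picture. I then pushed one lobe clockwise by about 48°, rose with the head as it popped out, followed it back to rest and lifted clear.

**Last checks:**
- **Head:** its outline in the scene camera matches the start picture to 0.04 px, so it is out and untwisted.
- **Start button, block and clamp:** these areas show no real change from the start picture.
- **Bottle:** this area did differ (191 pixels changed strongly). I put that down to the arm's shadow and saw no sign that the bottle had moved, but I did not measure its position.
- **Contact:** the wrist force is near zero and the robot touches nothing.

**Disagreements:** the camera estimates of the button's axis differed by up to 5 mm, with the wrist view farther out in x than the other two. I used a value in between. The tapered fingertips also held the freed head down a little (about 5 N) until I raised them 6 mm.

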